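Click the earring display block into its stand

ROBOT

A 6-joint arm with a two-finger parallel gripper is mounted at the origin on the work surface. World frame = base frame: x ahead of the robot, y to its left, z up, the work surface at z = 0. Lengths are in m, angles in degrees, forces in N, time in s.
With the tool pointing down it reaches from about 0.35 to 0.875 m from the base axis. Payload 4.2 kg.
Tool frame: the origin (TCP) lies midway between the tips of the shut fingers; the grasp point (between the pads) lies 19 mm behind it; x points along the fingers, y is the direction in which the jaws open and shut, and the axes are right-handed (so a half turn about x gives the same grasp; the last joint's range is limited). The gripper opens to 85 mm and grips with 20 to 120 N. Pads are 22 mm wide; open, the fingers measure 114 mm over their backs; the gripper's body (76 mm by 85 mm) begins 54 mm behind the grasp point. The pads swing forward as they close: fully open they stand 13 mm farther back than shut.
Start: joints at [-60.527, 22.042, 0.453, 0, -68.411, -14.817], TCP at [0.158, -0.605, 0.231] pointing down, gripper open.
Joint ranges: [-179.83, 179.83], [-69.29, 118.12], [-61.27, 80.66], [-181.25, 117.63], [-171.15, -9.14], [-177.46, 177.46]. Speed limits (degrees/s): [159.86, 159.86, 180, 180, 180, 180].

INTERFACE

Orientations are given as a 3x3 rotation matrix whose columns are the frame's x, y, z axes.
In Python, from station import sense, grab_frame, camera_params, ctrl gives the robot as it stands.
- The arm moves only by the tool step_arm, never from a script. Its argument "steps" is a list of rows, each an object with "grip": the opening, from 0 (shut) to 1 (fully open); "dp": the shift along the tool's x, y, z in cm, a list of three; "angular": the turn, a rotation vector about the tool's x, y, z in rad, a list of three. A call has exactly 5 rows; each row shifts and turns the commanded pose from where the row before left it, along the tool's axes as they then stand; what a row does not reach is not made up. A row lasts 1/10 s, in which the tool goes at most 50 mm and 8.59 degrees, less where a joint would pass 70% of its speed; a pose out of reach is approached as far as the arm can. A call with a gripper value outside its range is refused whole. The fingers move at their own pace and stop on an object; the grip force is fixed at half the most. Time passes only in rows, so rows that do not move let the fingers close, or fill a call up. It gives the time, the measured TCP pose, the force and the opening at its end, in the units of the state.
- sense(): the state, without advancing time (a new reading comes with each control period).
- grab_frame(name): name is "scene" or "top" or "wrist"; returns (picture, depth): 384x512x3 uint8, red, green, blue; 384x512 float32, m along the optical axis (not along the pixel's ray), 0 where there is no reading.
- camera_params(name): a dict with "vertical_fov" (degrees; the focal length in pixels is half the picture's height over the tangent of half this angle, whatever the lens; pixels are square), "cx", "cy" (the principal point, pixels), "R" (3x3) and "t" (3): a world point X has camera coordinates R X + t. Camera axes: x right, y down, z forward; pixel columns grow to the right and rows downward; lengths in m; the calibration is good to about 2 mm. The wrist camera is an equidistant fisheye: a pixel r from the principal point sees the ray r / f radians off the axis. A picture is of the moment at which its call begins: read the wrist's pose just before it. camera_params takes no time and is no camera call; for the wrist camera it gives the pose at the moment of the call.
- ctrl.hand_in(): hands the job in, once; it reports no verdict.
The state is a dict: "time": time; "qpos": joint angles; "qd": joint speeds; "joint_efforts": joint torques, N m; "position": TCP position; "ee_rot": TCP orientation; "contact_force": force on the tool from outside, world axes, zero at the start; "ft_torque": the same for the moment, N m; "width": opening from 0.0 (shut) to 1.0 (fully open).
Only numpy, scipy, OpenCV 4.12 (cv2) and the standard library are available. Lean on these libraries where they do the work, as an engineer would, in place of code of your own. Each camera call takes 0.05 s, during which the arm holds its last target. There are 200 camera calls.

TASK

Put the green-topped earring display block upright into the empty wooden stand and push it down, past the sprung ball in the side of the bay and against the spring pad, all the way onto the solid bottom, so that it clicks and stays held when you let go. The bottom lies at a different depth each time and has to be felt for: press gently, never more than 45 N between block and stand. Leave the crockery where it stands.

Things in the scene. Friction and masses are not known exactly. Their poses are not given: they have to be found in the camera images.
- block_mid (a point): centre of the loose display block, half-way up: light wood with a green top, 40 mm (x) by 28 mm (y) by 94 mm tall (z), 95 to 200 g, standing upright on the table; brass hoops on the two narrow faces. A half turn about z makes no difference. Grip it across the 28 mm, near the top.
- block_groove (a point): on the block's axis, 22 mm above its underside, the mid-height of the dark groove (13 mm tall, 3 mm deep) along both broad faces, which the ball clicks into. Below it the foot is plain for 10 mm, then chamfered 3 mm in over the last 5 mm.
- stand_mouth (a point): centre of the stand's mouth at rim height, 76 mm above the table; x, y along the bay, z up. The upright bay is 42 mm (x) by 30 mm (y), 1 mm clear all round the block; its brass lip flares 4 mm outward over the top 5 mm. The block's x goes along this x, either way round. The rigid floor lies 34 to 50 mm below the rim, different each time, unmeasured: feel for it.
- stand: fixed wooden stand, 74 mm (x) by 64 mm (y) by 76 mm tall on a 100 mm square foot plate 8 mm thick; origin at the centre of its underside. A brass spring housing 18 mm wide sticks out 10 mm on its +y side, its top 6 mm below the rim. With the block on the bay floor, 44 to 60 mm of it stand proud. A block let go of above the ball leans over and may jam when pushed from above: best held upright all the way.
- ejector (a joint): how far the spring pad in the bay floor is pressed, m: 0 = standing 6 mm proud of the floor (no block on it), 0.006 = flush, the block pressed onto the solid floor. It pushes back with 4.5 to 6.5 N, lifts the block out again if it has not clicked, and if it has, lifts it 1 to 3 mm off the floor against the catch when let go.
- ball (a joint): how far the sprung ball (12 mm, in the bay's +y side, 22 mm above the bay floor) is pushed back, m: 0 = fully out (bay empty, or clicked into the groove), 0.0025 against the block's plain side. The foot meets it 8 to 26 mm below the rim; passing takes 3 to 12 N. It springs into the groove over the last 4 mm of travel; when the foot lands on the floor the force rises steeply. Once clicked it resists lifting with over 4 N.
- pot: yellow stoneware cup, 84 mm wide and 75 mm tall, 300 g; origin at the centre of its underside; loose; leave it standing where it is
- bowl: white ceramic bowl, 100 mm wide and 45 mm tall, 250 g; origin at the centre of its underside; loose; leave it standing where it is
- jar: blue ceramic jar with a wooden cap, 52 mm wide and 60 mm tall, 200 g; origin at the centre of its underside; loose; leave it standing where it is
Mind the look-alikes: they are no part of the job. What is shaped like the part that bears block_mid but blue or turquoise is not meant. What is shaped like the stand but turquoise is not meant.

How it is judged:
By the outcome, as a careful person would: the job done as asked, in the order asked, and still so for the second after the job is handed in, with the robot touching nothing.
It also fails if it takes over 66 s, if anything falls off the work surface, if the arm or the gripper's body presses on something with over 40 N, if the wrist force passes 120 N, or if a joint passes its speed limit or range.

## Working session

There is one attempt and no reset: what is moved stays moved. The work goes in short steps, Python scripts to look and compute and a tool call to move; the robot and the scene stay as the last step left them, time stands still between calls to the robot, and variables do not carry over. Pictures are saved under pics/ and viewed, about 8 in all and at most 12, crops included, and the job is handed in when it is done.

Besides the shell and the picture viewer there is one more tool, called after ">>>" by a JSON object that holds its "op" and its "data". step_arm: Moves the arm, as the interface text tells. Its arguments: {"type":"object","properties":{"steps":{"type":"array","items":{"type":"object","properties":{"grip":{"type":"number"},"dp":{"type":"array","items":{"type":"number"}},"angular":{"type":"array","items":{"type":"number"}}}}}},"required":["steps"]}

```bash
mkdir -p pics; cat > h.py <<'E'
import numpy as np, cv2
from station import sense, grab_frame, camera_params, ctrl
def cloud(name):
    p=camera_params(name); img,d=grab_frame(name)
    f=192/np.tan(np.radians(p["vertical_fov"])/2)
    v,u=np.mgrid[0:384,0:512]
    R=np.array(p["R"]);t=np.array(p["t"])
    a=(u-p["cx"])/f;b=(v-p["cy"])/f
    if name=="wrist":
        r=np.hypot(a,b)+1e-9; k=np.tan(np.minimum(r,1.5))/r; a=a*k;b=b*k
    C=np.stack([a*d,b*d,d],-1)
    return img,d,(C-t)@R
E
python3 - <<'E'
from h import *
s=sense();print(s)
for n in("top","scene"):
    img,d,W=cloud(n);np.savez(n+".npz",img=img,d=d,W=W)
    cv2.imwrite(f"pics/{n}0.png",img[:,:,::-1]); p=camera_params(n);print(n,p)
E
```

```text
{'time': 0.0, 'qpos': array([-6.05263007e+01,  2.20900897e+01,  3.78099587e-01, -2.98067321e-02,
       -6.84115819e+01, -1.48159648e+01]), 'qd': array([-0.04752897, -0.12040073,  0.05217735, -0.11002509, -0.05733946,
        0.11946472]), 'joint_efforts': array([ 1.52215935e-04, -3.92287052e+01,  1.88399184e+01,  4.18620721e+00,
       -4.70040497e-03, -1.60131083e-05]), 'position': array([ 0.1580124 , -0.60407354,  0.23021508]), 'ee_rot': array([[-6.40015397e-04, -2.52857954e-01,  9.67503202e-01],
       [ 2.11558361e-03,  9.67500893e-01,  2.52858750e-01],
       [-9.99997557e-01,  2.20866741e-03, -8.42733253e-05]]), 'contact_force': array([ 0.76907774,  0.08196746, -0.53890463]), 'ft_torque': array([ 0.00511171, -0.03961587,  0.012677  ]), 'width': 0.9980456418931585}
top {'vertical_fov': 55.40588213905161, 'cx': 253.5205099853482, 'cy': 190.8869819851674, 'R': array([[-0.01306296, -0.99944132, -0.03076369],
       [-0.99307907,  0.01655884, -0.11627453],
       [ 0.11671898,  0.02903189, -0.99274057]]), 't': array([0.05862692, 0.60325515, 0.79673235])}
scene {'vertical_fov': 47.61898572569535, 'cx': 252.70675249731013, 'cy': 193.2486219549142, 'R': array([[ 0.50418319,  0.86337177, -0.01971045],
       [ 0.52767119, -0.32605125, -0.78438109],
       [-0.68363911,  0.38507112, -0.61996596]]), 't': array([-0.3364169 , -0.22082612,  1.32658453])}
```

View pics/top0.png

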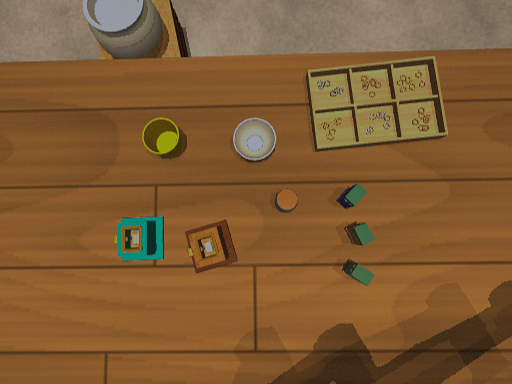

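View pics/scene0.png

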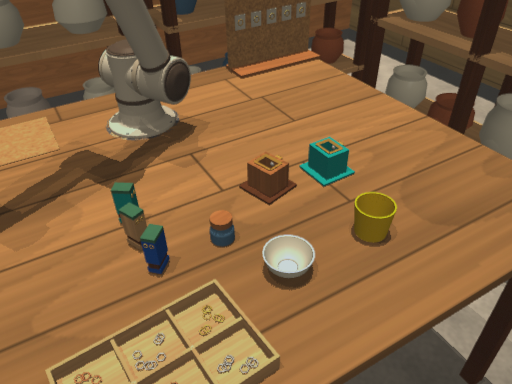

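The top view shows the wooden block in the middle of the three (360,233), with look-alikes above and below it. The wooden stand is at (211,246) and the turquoise one at (140,239).

```bash
python3 - <<'E'
from h import *
z=np.load("top.npz");img,W=z["img"],z["W"]
def rect(m,name):
    P=W[m];c,s,a=cv2.minAreaRect((P[:,:2]*1000).astype(np.float32))
    print(name,m.sum(),"c",np.round(c,1),"size",np.round(s,1),"ang",round(a,1),"z",np.round(np.percentile(P[:,2],[5,50,95]),4))
Z=W[...,2]
n,l,st,_=cv2.connectedComponentsWithStats(((Z>0.082)&(Z<0.11)).astype(np.uint8))
for i in range(1,n):
    if st[i,4]>60: print(st[i]);rect(l==i,i)
u=np.mgrid[0:384,0:512]
win=(u[0]>210)&(u[0]<280)&(u[1]>183)&(u[1]<242)
rect(win&(Z>0.070)&(Z<0.085),"stand rim")
rect(win&(Z>0.003)&(Z<0.014),"plate")
rect(win&(Z>0.004)&(Z<0.085),"all")
a=cv2.resize(img[210:280,180:245,::-1],None,fx=8,fy=8,interpolation=cv2.INTER_CUBIC)
cv2.putText(a,"180,210 x8",(5,15),0,.5,(255,255,255))
cv2.imwrite("pics/st.png",a)
print(np.round(Z[225:272:3,190:236:3]*1000).astype(int))
E
```

```text
[344 183  24  23 284]
1 284 c [ 587.7 -166.5] size [28.2 40.5] ang 45.5 z [0.0885 0.0951 0.0973]
[353 222  22  23 303]
2 303 c [ 505.9 -179.3] size [41.2 28.7] ang 24.2 z [0.087  0.0951 0.0975]
[350 263  25  23 303]
3 303 c [ 422.9 -171.5] size [42.1 27.9] ang 55.3 z [0.0896 0.095  0.0973]
stand rim 775 c [480.  156.2] size [74.  73.6] ang 15.5 z [0.0706 0.073  0.0777]
plate 1000 c [483.3 149. ] size [135.2 157.7] ang 89.5 z [0.0032 0.0084 0.0115]
all 1969 c [481.8 148.3] size [134.1 154.1] ang 89.5 z [0.0059 0.0414 0.0764]
[[ 4  1  0  4  1  9  8 12 10  8 10  9  7  0 -1  7]
 [ 3  2 10  9 12  7 10 72 73 64 10 11 13  4 -3  1]
 [ 8  8  9 72 73 73 72 73 73 74 24 10  9  3  0  2]
 [71 72 72 71 71 74 78 74 73 73 41  9  5 11  2  1]
 [71 72 78 77 74 54 38 72 74 74 54  9 10  8  0  1]
 [72 71 74 52 40 39 40 38 78 72 69 14  9 10 -1  1]
 [71 75 79 58 39 45 43 39 78 72 73 32 10 10 10  2]
 [10 72 77 70 33 45 42 46 72 71 74 47  8 12  9 -1]
 [74 68 74 72 63 37 46 46 40 80 73 64  8  9  9  2]
 [72 73 73 74 54 36 36 39 41 78 71 73 21 10 11  4]
 [74  9 73 78 65 38 37 18 71 75 72 72 39  8 10 10]
 [ 0  6 73 77 74 74 76 77 77 71 71 72 53 10  7 11]
 [-1  8 73 73 78 74 74 72 73 76  7  8 10  9  9 11]
 [ 2  2 71 69 70 71 72 10 10 11 10 11 -1  3  4  3]
 [ 2  0 10  8 10 12  8  8 11  2  2  5  1  2  0  2]
 [ 0  2 10  8  9  2  2  2  1  0  2  1  3  0  2  0]]
```

View pics/st.png

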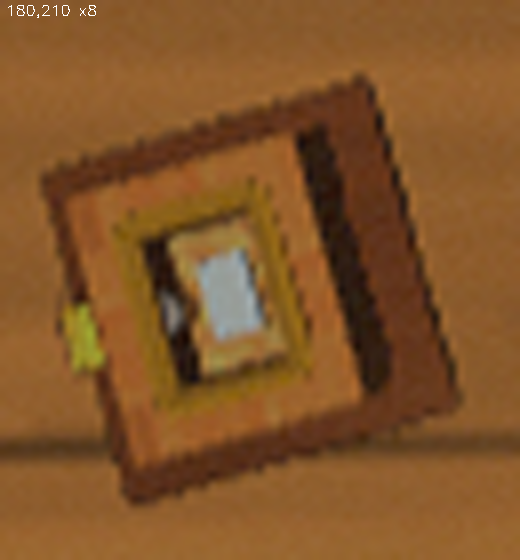

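```bash
cat >> h.py <<'E'
from scipy.spatial.transform import Rotation as Ro
def ray(name,uv,z,p=None):
    p=p or camera_params(name);f=192/np.tan(np.radians(p["vertical_fov"])/2)
    uv=np.atleast_2d(uv).astype(float);a=(uv-[p["cx"],p["cy"]])/f
    if name=="wrist":
        r=np.linalg.norm(a,axis=1)[:,None]+1e-9
        d=np.c_[a/r*np.sin(r),np.cos(r)]
    else: d=np.c_[a,np.ones(len(a))]
    R=np.array(p["R"]);o=-R.T@np.array(p["t"]);d=d@R
    return o+d*((z-o[2])/d[:,2])[:,None]
def plan(xyz,yaw):
    "shift in tool axes (cm, current frame) and turn (rad, tool axes) to tool-down pose, jaws across block of given yaw (deg)"
    s=sense();R=np.array(s["ee_rot"]);dw=np.array(xyz)-s["position"]
    best=None
    for k in(0,180):
        a=np.radians(yaw+90+k);y=np.array([np.cos(a),np.sin(a),0]);x=np.array([0,0,-1.])
        G=np.c_[x,y,np.cross(x,y)];rv=(Ro.from_matrix(R.T@G)).as_rotvec()
        if best is None or np.linalg.norm(rv)<np.linalg.norm(best):best=rv
    print("t",round(s["time"],2),"pos",np.round(s["position"],4),"F",np.round(s["contact_force"],1),"w",round(s["width"],3),"q",np.round(s["qpos"],0))
    print("dp cm",np.round(R.T@dw*100,2),"turn rad",np.round(best,4))
E
python3 - <<'E'
from h import *
off=np.array([180,210])
def c(pts,z):
    W=ray("top",(np.array(pts)+.5)/8-.5+off,z);print(np.round(W.mean(0)*1000,1),[round(float(np.linalg.norm(W[i]-W[i-1])*1000),1) for i in range(4)],
     [round(float(np.degrees(np.arctan2(*(W[i]-W[i-1])[[1,0]]))),1) for i in range(4)])
c([(118,225),(262,178),(312,362),(160,408)],.076)
c([(65,192),(298,130),(362,398),(133,468)],.076)
c([(42,178),(362,75),(458,402),(132,502)],.008)
plan([.506,-.179,.25],24.2)
E
```

```text
[482.  151.3  76. ] [49.8, 40.6, 50.7, 42.3] [13.4, -72.8, -164.7, 106.0]
[481.1 150.9  76. ] [75.5, 64.8, 73.2, 63.6] [14.4, -76.0, -166.6, 106.1]
[481.1 151.9   8. ] [97.0, 98.2, 98.4, 98.3] [16.1, -73.0, -163.8, 106.2]
t 0.1 pos [ 0.158  -0.6042  0.2303] F [-0.1  0.1  0.8] w 1.001 q [-61.  22.   0.  -0. -68. -15.]
dp cm [-1.91 32.34 44.42] turn rad [-0.1668  0.     -0.002 ]
```

>>> {"op": "step_arm", "data": {"steps": [{"grip": 1,"dp": [-0.16,2.7,3.7],"angular": [0,0,0]},{"grip": 1,"dp": [-0.16,2.7,3.7],"angular": [0,0,0]},{"grip": 1,"dp": [-0.16,2.7,3.7],"angular": [0,0,0]},{"grip": 1,"dp": [-0.16,2.7,3.7],"angular": [0,0,0]},{"grip": 1,"dp": [-0.16,2.7,3.7],"angular": [0,0,0]}]}}

```text
time: 0.6
position: [0.3036, -0.4255, 0.239]
ee_rot: [[-0.0, -0.253, 0.968], [0.001, 0.968, 0.253], [-1.0, 0.001, -0.0]]
contact_force: [0.4, -0.4, 0.5]
width: 1.003
```

>>> {"op": "step_arm", "data": {"steps": [{"grip": 1,"dp": [-0.16,2.7,3.7],"angular": [0,0,0]},{"grip": 1,"dp": [-0.16,2.7,3.7],"angular": [0,0,0]},{"grip": 1,"dp": [-0.16,2.7,3.7],"angular": [0,0,0]},{"grip": 1,"dp": [-0.16,2.7,3.7],"angular": [0,0,0]},{"grip": 1,"dp": [-0.16,2.7,3.7],"angular": [0,0,0]}]}}

```text
time: 1.1
position: [0.4484, -0.248, 0.2472]
ee_rot: [[-0.0, -0.253, 0.967], [0.0, 0.967, 0.253], [-1.0, 0.0, -0.0]]
contact_force: [-0.0, -0.9, -0.0]
width: 0.997
```

>>> {"op": "step_arm", "data": {"steps": [{"grip": 1,"dp": [-0.16,2.7,3.7],"angular": [0,0,0]},{"grip": 1,"dp": [-0.16,2.7,3.7],"angular": [0,0,0]},{"grip": 1,"dp": [0,0,0],"angular": [-0.0834,0,0]},{"grip": 1,"dp": [0,0,0],"angular": [-0.0834,0,0]},{"grip": 1,"dp": [0,0,0],"angular": [0,0,0]}]}}

```text
time: 1.6
position: [0.5057, -0.1783, 0.2499]
ee_rot: [[-0.001, -0.411, 0.912], [0.0, 0.912, 0.411], [-1.0, 0.001, -0.001]]
contact_force: [-0.2, -0.4, 1.2]
width: 0.999
```

```bash
python3 - <<'E'
from h import *
plan([.506,-.179,.25],24.2)
p=camera_params("wrist");img,d,W=cloud("wrist");np.savez("w1.npz",img=img,d=d,W=W);import pickle;pickle.dump(p,open("w1.pkl","wb"))
print(p)
cv2.imwrite("pics/w1.png",img[:,:,::-1])
E
```

```text
t 1.6 pos [ 0.5057 -0.1783  0.2499] F [-0.2 -0.4  1.2] w 0.999 q [ -2.  13. -10.  -0. -67. -64.]
dp cm [-0.01 -0.08 -0.  ] turn rad [ 0.001  -0.001  -0.0008]
{'vertical_fov': 65.70646984690485, 'cx': 262.06421757277406, 'cy': 194.84779999831773, 'R': array([[-4.11411671e-01,  9.11449128e-01,  9.60879769e-04],
       [ 8.79475825e-01,  3.96702276e-01,  2.62963073e-01],
       [ 2.39296280e-01,  1.09031148e-01, -9.64805420e-01]]), 't': array([ 0.36951638, -0.41199895,  0.29501031])}
```

View pics/w1.png

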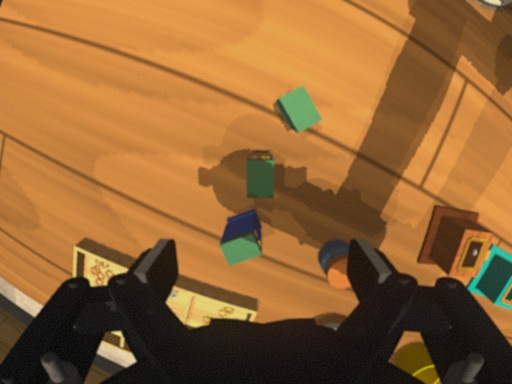

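The block's green top is at (247–275, 158–198) in the wrist picture, well aligned with the jaws. I'll measure it from this view.

```bash
python3 - <<'E'
from h import *
import pickle
z=np.load("w1.npz");img=z["img"].astype(int);W=z["W"];p=pickle.load(open("w1.pkl","rb"))
m=(img[...,1]>img[...,0]+15)&(img[...,1]>img[...,2]); 
n,l,st,_=cv2.connectedComponentsWithStats(m.astype(np.uint8));i=l[180,260];print(st[i])
v,u=np.nonzero(l==i);P=ray("wrist",np.c_[u,v],.094,p)
c,s,a=cv2.minAreaRect((P[:,:2]*1000).astype(np.float32));print(c,s,a,P[:,:2].mean(0),"z",np.median(W[v,u],0))
a=cv2.resize(img[140:210,230:300,::-1].astype(np.uint8),None,fx=8,fy=8,interpolation=cv2.INTER_CUBIC)
cv2.imwrite("pics/w1c.png",a)
E
```

```text
[248 160  26  37 885]
(502.39044189453125, -180.6466827392578) (38.014766693115234, 25.453441619873047) 23.682350158691406 [ 0.50220799 -0.18102519] z [ 0.50229512 -0.18101236  0.09384256]
```

```bash
python3 - <<'E'
from h import *
plan([.5025,-.1805,.058],23.9)
E
```

```text
t 1.65 pos [ 0.5055 -0.1786  0.2501] F [-0.  -0.2  0.6] w 0.999 q [ -2.  13. -10.  -0. -67. -64.]
dp cm [19.21 -0.06 -0.34] turn rad [ 0.0041 -0.0008 -0.0006]
```

>>> {"op": "step_arm", "data": {"steps": [{"grip": 1,"dp": [3,-0.06,-0.34],"angular": [0.004,0,0]},{"grip": 1,"dp": [3,0,0],"angular": [0,0,0]},{"grip": 1,"dp": [3,0,0],"angular": [0,0,0]},{"grip": 1,"dp": [3,0,0],"angular": [0,0,0]},{"grip": 1,"dp": [2,0,0],"angular": [0,0,0]}]}}

```text
time: 2.15
position: [0.5014, -0.1811, 0.1084]
ee_rot: [[-0.003, -0.404, 0.915], [0.001, 0.915, 0.404], [-1.0, 0.002, -0.002]]
contact_force: [0.4, 0.7, 0.1]
width: 0.999
```

>>> {"op": "step_arm", "data": {"steps": [{"grip": 1,"dp": [1.5,0,0],"angular": [0,0,0]},{"grip": 1,"dp": [1.5,0,0],"angular": [0,0,0]},{"grip": 1,"dp": [1.2,0,0],"angular": [0,0,0]},{"grip": 1,"dp": [1.0,0,0],"angular": [0,0,0]},{"grip": 1,"dp": [0,0,0],"angular": [0,0,0]}]}}

```text
time: 2.65
position: [0.5019, -0.1809, 0.0572]
ee_rot: [[-0.003, -0.405, 0.914], [0.0, 0.914, 0.405], [-1.0, 0.001, -0.002]]
contact_force: [0.6, 0.6, 0.4]
width: 0.999
```

>>> {"op": "step_arm", "data": {"steps": [{"grip": 0.6,"dp": [0,0,0],"angular": [0,0,0]},{"grip": 0.45,"dp": [0,0,0],"angular": [0,0,0]},{"grip": 0.38,"dp": [0,0,0],"angular": [0,0,0]},{"grip": 0.33,"dp": [0,0,0],"angular": [0,0,0]},{"grip": 0.28,"dp": [0,0,0],"angular": [0,0,0]}]}}

```text
time: 3.15
position: [0.5033, -0.1809, 0.0592]
ee_rot: [[0.001, -0.407, 0.914], [-0.0, 0.914, 0.407], [-1.0, -0.001, 0.001]]
contact_force: [0.0, 0.2, 1.7]
width: 0.32
```

>>> {"op": "step_arm", "data": {"steps": [{"grip": 0.1,"dp": [0,0,0],"angular": [0,0,0]},{"grip": 0,"dp": [0,0,0],"angular": [0,0,0]},{"grip": 0,"dp": [0,0,0],"angular": [0,0,0]},{"grip": 0,"dp": [0,0,0],"angular": [0,0,0]},{"grip": 0,"dp": [0,0,0],"angular": [0,0,0]}]}}

```text
time: 3.65
position: [0.5033, -0.1809, 0.0592]
ee_rot: [[0.001, -0.407, 0.914], [-0.0, 0.914, 0.407], [-1.0, -0.001, 0.001]]
contact_force: [-0.9, 0.5, 6.1]
width: 0.319
```

```bash
python3 - <<'E'
from h import *
plan([.5025,-.1805,.22],23.9)
img,d,W=cloud("wrist")
cv2.imwrite("pics/w2.png",img[:,:,::-1])
E
```

```text
t 3.65 pos [ 0.5033 -0.1809  0.0592] F [-0.9  0.5  6.1] w 0.319 q [ -2.  24. -25.   0. -41. -64.]
dp cm [-16.08   0.06  -0.05] turn rad [0.0018 0.0009 0.0007]
```

View pics/w2.png

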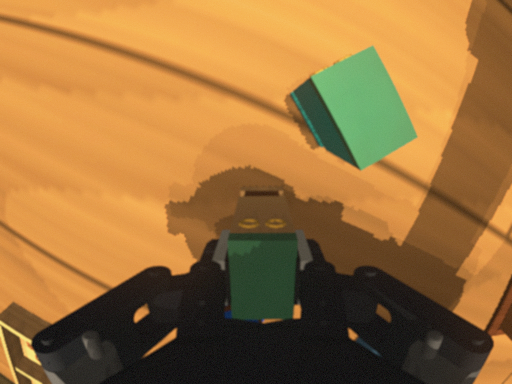

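The block is held between the pads, top at (228–297, 234–319). Now lift, and compute the block's centre relative to the TCP.

>>> {"op": "step_arm", "data": {"steps": [{"grip": 0,"dp": [-1,0,0],"angular": [0,0,0]},{"grip": 0,"dp": [-2,0,0],"angular": [0,0,0]},{"grip": 0,"dp": [-3.5,0,0],"angular": [0,0,0]},{"grip": 0,"dp": [-3.5,0,0],"angular": [0,0,0]},{"grip": 0,"dp": [-3,0,0],"angular": [0,0,0]}]}}

```text
time: 4.2
position: [0.5025, -0.1807, 0.1901]
ee_rot: [[0.0, -0.406, 0.914], [0.0, 0.914, 0.406], [-1.0, 0.0, 0.0]]
contact_force: [0.1, 1.3, -1.6]
width: 0.319
```

>>> {"op": "step_arm", "data": {"steps": [{"grip": 0,"dp": [-3,0,0],"angular": [0,0,0]},{"grip": 0,"dp": [0,0,0],"angular": [0,0,0]},{"grip": 0,"dp": [0,0,0],"angular": [0,0,0]},{"grip": 0,"dp": [0,0,0],"angular": [0,0,0]},{"grip": 0,"dp": [0,0,0],"angular": [0,0,0]}]}}

```text
time: 4.7
position: [0.5019, -0.1806, 0.2169]
ee_rot: [[-0.003, -0.406, 0.914], [0.001, 0.914, 0.406], [-1.0, 0.002, -0.003]]
contact_force: [0.9, 0.4, -2.1]
width: 0.316
```

```bash
python3 - <<'E'
from h import *
s=sense();R=s["ee_rot"];pos=s["position"]
p=camera_params("wrist");img,d,W=cloud("wrist");im=img.astype(int)
m=(im[...,1]>im[...,0]+15)&(im[...,1]>im[...,2]);n,l,st,_=cv2.connectedComponentsWithStats(m.astype(np.uint8));i=l[275,262];print(st[i])
sel=l==i; T=(W[sel]-pos)@R   # tool frame
print("tool-frame top x med",np.percentile(T[:,0],[5,50,95])*1000)
zt=pos[2]-np.median(T[:,0])
v,u=np.nonzero(sel);P=(ray("wrist",np.c_[u,v],zt,p)-pos)@R
c,sz,a=cv2.minAreaRect((P[:,1:]*1000).astype(np.float32));print("y,z centre mm",c,sz,a,"z range",np.percentile(P[:,2],[1,99])*1000)
plan([.4815,.1513,.22],15.3)
E
```

```text
[ 228  235   69   85 5092]
tool-frame top x med [-35.76857764 -34.81365869 -33.8751323 ]
y,z centre mm (0.8373517990112305, -0.8243274688720703) (42.14312744140625, 27.633800506591797) 89.5831527709961 z range [-19.74031042  19.04208599]
t 4.75 pos [ 0.5022 -0.1807  0.2171] F [ 0.2 -0.3 -1. ] w 0.315 q [ -2.  14. -14.  -0. -63. -64.]
dp cm [-0.27 31.17 11.6 ] turn rad [ 0.1514 -0.0027 -0.0014]
```

>>> {"op": "step_arm", "data": {"steps": [{"grip": 0,"dp": [-0.28,3.8,2.2],"angular": [0,0,0]},{"grip": 0,"dp": [-0.28,3.8,2.2],"angular": [0,0,0]},{"grip": 0,"dp": [-0.28,3.8,2.2],"angular": [0,0,0]},{"grip": 0,"dp": [-0.28,3.8,2.2],"angular": [0,0,0]},{"grip": 0,"dp": [-0.28,3.8,2.2],"angular": [0,0,0]}]}}

```text
time: 5.25
position: [0.5258, 0.0392, 0.2319]
ee_rot: [[-0.001, -0.406, 0.914], [-0.0, 0.914, 0.406], [-1.0, 0.0, -0.001]]
contact_force: [0.9, -0.1, -1.4]
width: 0.318
```

>>> {"op": "step_arm", "data": {"steps": [{"grip": 0,"dp": [-0.28,3.8,2.2],"angular": [0,0,0]},{"grip": 0,"dp": [-0.28,3.8,2.2],"angular": [0,0,0]},{"grip": 0,"dp": [-0.28,3.7,2.1],"angular": [0,0,0]},{"grip": 0,"dp": [0,0,0],"angular": [0.0757,0,0]},{"grip": 0,"dp": [0,0,0],"angular": [0.0757,0,0]}]}}

```text
time: 5.75
position: [0.5393, 0.1687, 0.2396]
ee_rot: [[-0.002, -0.263, 0.965], [-0.001, 0.965, 0.263], [-1.0, -0.001, -0.002]]
contact_force: [-0.6, -0.2, -1.3]
width: 0.318
```

>>> {"op": "step_arm", "data": {"steps": [{"grip": 0,"dp": [0,0,0],"angular": [0,0,0]},{"grip": 0,"dp": [0,0,0],"angular": [0,0,0]},{"grip": 0,"dp": [0,0,0],"angular": [0,0,0]},{"grip": 0,"dp": [0,0,0],"angular": [0,0,0]},{"grip": 0,"dp": [0,0,0],"angular": [0,0,0]}]}}

```text
time: 6.25
position: [0.5396, 0.1669, 0.2409]
ee_rot: [[0.0, -0.264, 0.965], [0.0, 0.965, 0.264], [-1.0, 0.0, 0.0]]
contact_force: [-0.8, -0.4, -2.4]
width: 0.319
```

```bash
python3 - <<'E'
from h import *
import pickle
plan([.4815,.1513,.2],15.3)
s=sense();p=camera_params("wrist");img,d,W=cloud("wrist");np.savez("w3.npz",img=img,W=W);pickle.dump((s,p),open("w3.pkl","wb"))
R=np.array(p["R"]);print("cam in tool",(-R.T@p["t"]-s["position"])@s["ee_rot"])
cv2.imwrite("pics/w3.png",cv2.resize(img[:,:,::-1],(768,576),interpolation=cv2.INTER_CUBIC))
E
```

```text
t 6.25 pos [0.5396 0.1669 0.2409] F [-0.8 -0.4 -2.4] w 0.319 q [  34.   16.   -7.   -0.  -67. -108.]
dp cm [ 4.09  0.03 -6.02] turn rad [ 0.0001  0.     -0.    ]
cam in tool [-0.14262574  0.0005545  -0.06787731]
```

View pics/w3.png

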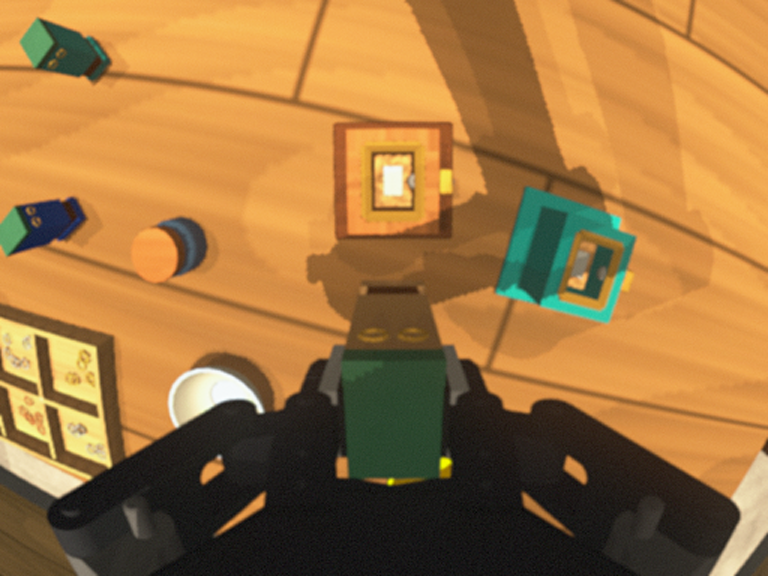

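The view shows the stand square with the tool, its mouth at about (393,181) in this 1.5x picture and the housing to the right. Next, an enlarged crop.

```bash
python3 - <<'E'
from h import *
img=np.load("w3.npz")["img"]
a=cv2.resize(img[76:164,218:308,::-1],None,fx=6.5,fy=6.5,interpolation=cv2.INTER_CUBIC);print(a.shape)
cv2.imwrite("pics/w3c.png",a)
E
```

```text
(572, 585, 3)
```

View pics/w3c.png

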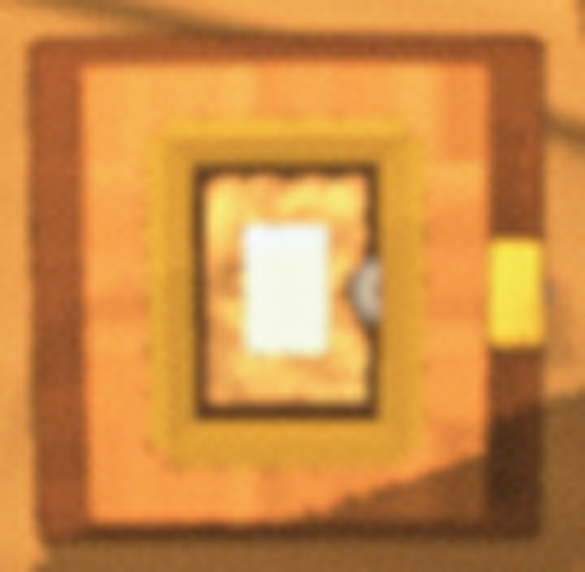

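```bash
python3 - <<'E'
from h import *
import pickle
s,p=pickle.load(open("w3.pkl","rb"))
for pts,z in(([(80,62),(490,62),(488,525),(85,525)],.076),([(150,120),(420,120),(420,465),(152,465)],.076),([(195,162),(378,162),(378,418),(195,418)],.071),([(28,38),(543,36),(541,545),(40,545)],.008)):
    W=ray("wrist",(np.array(pts)+.5)/6.5-.5+[218,76],z,p);T=(W-s["position"])@s["ee_rot"]*1000
    print("world",np.round(W.mean(0)*1000,1),"tool",np.round(T.mean(0),1),"sides",[round(float(np.linalg.norm(W[i]-W[i-1])*1000),1) for i in range(4)],
     [round(float(np.degrees(np.arctan2(*(W[i]-W[i-1])[[1,0]]))),1) for i in range(4)])
E
```

```text
world [479.2 150.4  76. ] tool [164.9   0.  -62.6] sides [74.3, 64.3, 74.3, 64.8] [-164.7, 105.3, 15.7, -74.7]
world [479.2 150.4  76. ] tool [164.9  -0.  -62.6] sides [55.2, 42.3, 55.2, 42.8] [-164.7, 105.3, 15.7, -74.7]
world [478.9 150.5  71. ] tool [ 1.699e+02  1.000e-01 -6.290e+01] sides [41.5, 29.2, 41.5, 29.6] [-164.9, 105.3, 15.6, -74.7]
world [479.6 150.9   8. ] tool [232.9   0.4 -62.1] sides [99.7, 98.9, 100.1, 98.7] [-164.1, 105.5, 15.9, -74.7]
```

>>> {"op": "step_arm", "data": {"steps": [{"grip": 0,"dp": [0,-0.05,-3.1],"angular": [0,0,0]},{"grip": 0,"dp": [0,0,-3.08],"angular": [0,0,0]},{"grip": 0,"dp": [3,0,0],"angular": [0,0,0]},{"grip": 0,"dp": [3,0,0],"angular": [0,0,0]},{"grip": 0,"dp": [2,0,0],"angular": [0,0,0]}]}}

```text
time: 6.8
position: [0.4792, 0.1499, 0.1596]
ee_rot: [[-0.001, -0.264, 0.965], [-0.0, 0.965, 0.264], [-1.0, 0.0, -0.001]]
contact_force: [-0.2, 1.0, -1.5]
width: 0.322
```

>>> {"op": "step_arm", "data": {"steps": [{"grip": 0,"dp": [0.8,0,0],"angular": [0,0,0]},{"grip": 0,"dp": [0,0,0],"angular": [0,0,0]},{"grip": 0,"dp": [0,0,0],"angular": [0,0,0]},{"grip": 0,"dp": [0,0,0],"angular": [0,0,0]},{"grip": 0,"dp": [0,0,0],"angular": [0,0,0]}]}}

```text
time: 7.3
position: [0.4807, 0.1507, 0.154]
ee_rot: [[0.002, -0.264, 0.964], [0.001, 0.965, 0.264], [-1.0, 0.001, 0.002]]
contact_force: [0.5, -0.3, -2.0]
width: 0.32
```

```bash
python3 - <<'E'
from h import *
plan([.4797,.151,.140],15.4)
for n in("wrist","top","scene"):
    img,d,W=cloud(n);cv2.imwrite(f"pics/{n}4.png",img[:,:,::-1])
t=cv2.imread("pics/top4.png")[190:300,150:270];w=cv2.imread("pics/wrist4.png")[100:340,150:370];s=cv2.imread("pics/scene4.png")[90:220,220:340]
r=lambda a:cv2.resize(a,(int(a.shape[1]*400/a.shape[0]),400),interpolation=cv2.INTER_CUBIC)
cv2.imwrite("pics/c4.png",np.hstack([r(w),r(s)]))
E
```

```text
t 7.3 pos [0.4807 0.1507 0.154 ] F [ 0.5 -0.3 -2. ] w 0.32 q [  36.   15.  -23.    0.  -53. -111.]
dp cm [ 1.4   0.05 -0.09] turn rad [-0.0015  0.0021 -0.0007]
```

View pics/c4.png

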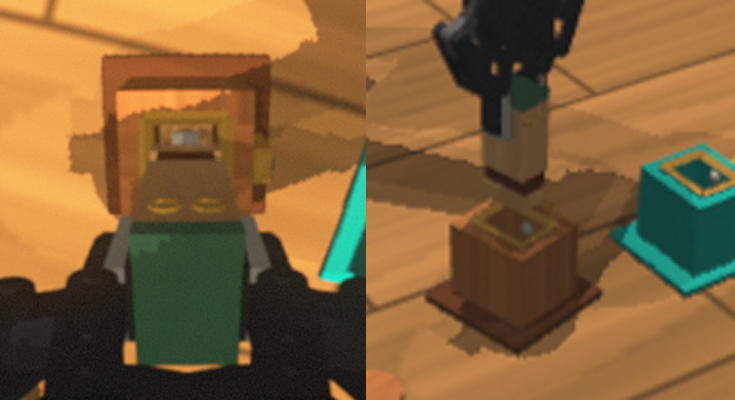

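Foot and mouth line up in both views. Now descending into the lip.

>>> {"op": "step_arm", "data": {"steps": [{"grip": 0,"dp": [0.5,0,0],"angular": [0,0,0]},{"grip": 0,"dp": [0.5,0,0],"angular": [0,0,0]},{"grip": 0,"dp": [0.4,0,0],"angular": [0,0,0]},{"grip": 0,"dp": [0.3,0,0],"angular": [0,0,0]},{"grip": 0,"dp": [0.2,0,0],"angular": [0,0,0]}]}}

```text
time: 7.95
position: [0.48, 0.1503, 0.1334]
ee_rot: [[-0.001, -0.264, 0.965], [-0.0, 0.965, 0.264], [-1.0, -0.0, -0.001]]
contact_force: [-0.7, -1.0, -1.4]
width: 0.322
```

>>> {"op": "step_arm", "data": {"steps": [{"grip": 0,"dp": [0.15,0,0],"angular": [0,0,0]},{"grip": 0,"dp": [0.15,0,0],"angular": [0,0,0]},{"grip": 0,"dp": [0.1,0,0],"angular": [0,0,0]},{"grip": 0,"dp": [0,0,0],"angular": [0,0,0]},{"grip": 0,"dp": [0,0,0],"angular": [0,0,0]}]}}

```text
time: 8.45
position: [0.4802, 0.1504, 0.13]
ee_rot: [[0.0, -0.264, 0.965], [0.0, 0.965, 0.264], [-1.0, 0.0, 0.0]]
contact_force: [0.3, -0.3, -1.5]
width: 0.32
```

>>> {"op": "step_arm", "data": {"steps": [{"grip": 0,"dp": [0.1,0,0],"angular": [0,0,0]},{"grip": 0,"dp": [0.1,0,0],"angular": [0,0,0]},{"grip": 0,"dp": [0.1,0,0],"angular": [0,0,0]},{"grip": 0,"dp": [0,0,0],"angular": [0,0,0]},{"grip": 0,"dp": [0,0,0],"angular": [0,0,0]}]}}

```text
time: 8.95
position: [0.4801, 0.1504, 0.1269]
ee_rot: [[-0.0, -0.264, 0.965], [-0.0, 0.965, 0.264], [-1.0, -0.0, -0.0]]
contact_force: [0.1, -0.3, -2.0]
width: 0.32
```

>>> {"op": "step_arm", "data": {"steps": [{"grip": 0,"dp": [0.1,0,0],"angular": [0,0,0]},{"grip": 0,"dp": [0.1,0,0],"angular": [0,0,0]},{"grip": 0,"dp": [0,0,0],"angular": [0,0,0]},{"grip": 0,"dp": [0,0,0],"angular": [0,0,0]},{"grip": 0,"dp": [0,0,0],"angular": [0,0,0]}]}}

```text
time: 9.45
position: [0.4802, 0.1504, 0.1249]
ee_rot: [[0.0, -0.264, 0.965], [0.0, 0.965, 0.264], [-1.0, 0.0, 0.0]]
contact_force: [-0.2, -0.5, -1.9]
width: 0.32
```

>>> {"op": "step_arm", "data": {"steps": [{"grip": 0,"dp": [0.1,0,0],"angular": [0,0,0]},{"grip": 0,"dp": [0.1,0,0],"angular": [0,0,0]},{"grip": 0,"dp": [0,0,0],"angular": [0,0,0]},{"grip": 0,"dp": [0,0,0],"angular": [0,0,0]},{"grip": 0,"dp": [0,0,0],"angular": [0,0,0]}]}}

```text
time: 9.95
position: [0.4802, 0.1504, 0.1229]
ee_rot: [[0.0, -0.264, 0.965], [0.0, 0.965, 0.264], [-1.0, -0.0, 0.0]]
contact_force: [-0.2, 0.2, -1.8]
width: 0.322
```

>>> {"op": "step_arm", "data": {"steps": [{"grip": 0,"dp": [0.1,0,0],"angular": [0,0,0]},{"grip": 0,"dp": [0.1,0,0],"angular": [0,0,0]},{"grip": 0,"dp": [0,0,0],"angular": [0,0,0]},{"grip": 0,"dp": [0,0,0],"angular": [0,0,0]},{"grip": 0,"dp": [0,0,0],"angular": [0,0,0]}]}}

```text
time: 10.45
position: [0.4802, 0.1504, 0.1209]
ee_rot: [[0.0, -0.264, 0.965], [0.0, 0.965, 0.264], [-1.0, 0.0, 0.0]]
contact_force: [-0.1, -0.2, -1.2]
width: 0.318
```

>>> {"op": "step_arm", "data": {"steps": [{"grip": 0,"dp": [0.1,0,0],"angular": [0,0,0]},{"grip": 0,"dp": [0.1,0,0],"angular": [0,0,0]},{"grip": 0,"dp": [0,0,0],"angular": [0,0,0]},{"grip": 0,"dp": [0,0,0],"angular": [0,0,0]},{"grip": 0,"dp": [0,0,0],"angular": [0,0,0]}]}}

```text
time: 10.95
position: [0.4803, 0.1501, 0.1191]
ee_rot: [[0.0, -0.264, 0.965], [-0.0, 0.965, 0.264], [-1.0, -0.001, 0.0]]
contact_force: [1.0, -3.0, -0.2]
width: 0.317
```

>>> {"op": "step_arm", "data": {"steps": [{"grip": 0,"dp": [0.1,0,0],"angular": [0,0,0]},{"grip": 0,"dp": [0.1,0,0],"angular": [0,0,0]},{"grip": 0,"dp": [0,0,0],"angular": [0,0,0]},{"grip": 0,"dp": [0,0,0],"angular": [0,0,0]},{"grip": 0,"dp": [0,0,0],"angular": [0,0,0]}]}}

```text
time: 11.45
position: [0.4805, 0.15, 0.1178]
ee_rot: [[0.001, -0.265, 0.964], [-0.001, 0.964, 0.265], [-1.0, -0.001, 0.001]]
contact_force: [1.1, -4.5, 5.8]
width: 0.322
```

>>> {"op": "step_arm", "data": {"steps": [{"grip": 0,"dp": [0.1,0,0],"angular": [0,0,0]},{"grip": 0,"dp": [0.1,0,0],"angular": [0,0,0]},{"grip": 0,"dp": [0,0,0],"angular": [0,0,0]},{"grip": 0,"dp": [0,0,0],"angular": [0,0,0]},{"grip": 0,"dp": [0,0,0],"angular": [0,0,0]}]}}

```text
time: 11.95
position: [0.4804, 0.15, 0.1152]
ee_rot: [[0.001, -0.264, 0.964], [-0.001, 0.964, 0.264], [-1.0, -0.001, 0.0]]
contact_force: [1.5, -5.4, 2.5]
width: 0.318
```

>>> {"op": "step_arm", "data": {"steps": [{"grip": 0,"dp": [0.1,0,0],"angular": [0,0,0]},{"grip": 0,"dp": [0.1,0,0],"angular": [0,0,0]},{"grip": 0,"dp": [0,0,0],"angular": [0,0,0]},{"grip": 0,"dp": [0,0,0],"angular": [0,0,0]},{"grip": 0,"dp": [0,0,0],"angular": [0,0,0]}]}}

```text
time: 12.45
position: [0.4804, 0.15, 0.1131]
ee_rot: [[0.0, -0.264, 0.964], [-0.001, 0.964, 0.264], [-1.0, -0.001, 0.0]]
contact_force: [1.5, -4.7, 2.0]
width: 0.32
```

>>> {"op": "step_arm", "data": {"steps": [{"grip": 0,"dp": [0.1,0,0],"angular": [0,0,0]},{"grip": 0,"dp": [0.1,0,0],"angular": [0,0,0]},{"grip": 0,"dp": [0.1,0,0],"angular": [0,0,0]},{"grip": 0,"dp": [0,0,0],"angular": [0,0,0]},{"grip": 0,"dp": [0,0,0],"angular": [0,0,0]}]}}

```text
time: 12.95
position: [0.4803, 0.15, 0.1097]
ee_rot: [[0.0, -0.264, 0.964], [-0.001, 0.964, 0.264], [-1.0, -0.001, -0.0]]
contact_force: [2.8, -6.1, 1.3]
width: 0.324
```

>>> {"op": "step_arm", "data": {"steps": [{"grip": 0,"dp": [0.1,0,0],"angular": [0,0,0]},{"grip": 0,"dp": [0.1,0,0],"angular": [0,0,0]},{"grip": 0,"dp": [0,0,0],"angular": [0,0,0]},{"grip": 0,"dp": [0,0,0],"angular": [0,0,0]},{"grip": 0,"dp": [0,0,0],"angular": [0,0,0]}]}}

```text
time: 13.45
position: [0.4803, 0.15, 0.1079]
ee_rot: [[0.0, -0.264, 0.964], [-0.001, 0.964, 0.264], [-1.0, -0.001, -0.0]]
contact_force: [2.3, -4.7, 1.3]
width: 0.319
```

>>> {"op": "step_arm", "data": {"steps": [{"grip": 0,"dp": [0.1,0,0],"angular": [0,0,0]},{"grip": 0,"dp": [0.1,0,0],"angular": [0,0,0]},{"grip": 0,"dp": [0,0,0],"angular": [0,0,0]},{"grip": 0,"dp": [0,0,0],"angular": [0,0,0]},{"grip": 0,"dp": [0,0,0],"angular": [0,0,0]}]}}

```text
time: 13.95
position: [0.4803, 0.15, 0.1058]
ee_rot: [[-0.0, -0.264, 0.964], [-0.001, 0.964, 0.264], [-1.0, -0.001, -0.0]]
contact_force: [2.0, -4.5, 1.6]
width: 0.32
```

>>> {"op": "step_arm", "data": {"steps": [{"grip": 0,"dp": [0.1,0,0],"angular": [0,0,0]},{"grip": 0,"dp": [0.1,0,0],"angular": [0,0,0]},{"grip": 0,"dp": [0,0,0],"angular": [0,0,0]},{"grip": 0,"dp": [0,0,0],"angular": [0,0,0]},{"grip": 0,"dp": [0,0,0],"angular": [0,0,0]}]}}

```text
time: 14.45
position: [0.4801, 0.1499, 0.1035]
ee_rot: [[-0.0, -0.264, 0.965], [-0.001, 0.965, 0.264], [-1.0, -0.001, -0.0]]
contact_force: [3.0, -4.9, -0.2]
width: 0.319
```

>>> {"op": "step_arm", "data": {"steps": [{"grip": 0,"dp": [0.1,0,0],"angular": [0,0,0]},{"grip": 0,"dp": [0.1,0,0],"angular": [0,0,0]},{"grip": 0,"dp": [0,0,0],"angular": [0,0,0]},{"grip": 0,"dp": [0,0,0],"angular": [0,0,0]},{"grip": 0,"dp": [0,0,0],"angular": [0,0,0]}]}}

```text
time: 14.95
position: [0.4801, 0.1499, 0.1018]
ee_rot: [[-0.0, -0.264, 0.964], [-0.001, 0.964, 0.264], [-1.0, -0.001, -0.0]]
contact_force: [2.3, -5.9, 2.1]
width: 0.322
```

>>> {"op": "step_arm", "data": {"steps": [{"grip": 0,"dp": [0.1,0,0],"angular": [0,0,0]},{"grip": 0,"dp": [0.1,0,0],"angular": [0,0,0]},{"grip": 0,"dp": [0,0,0],"angular": [0,0,0]},{"grip": 0,"dp": [0,0,0],"angular": [0,0,0]},{"grip": 0,"dp": [0,0,0],"angular": [0,0,0]}]}}

```text
time: 15.45
position: [0.48, 0.1502, 0.0997]
ee_rot: [[-0.0, -0.264, 0.965], [-0.0, 0.965, 0.264], [-1.0, -0.0, -0.0]]
contact_force: [2.0, -4.4, 0.8]
width: 0.316
```

>>> {"op": "step_arm", "data": {"steps": [{"grip": 0,"dp": [0.1,0,0],"angular": [0,0,0]},{"grip": 0,"dp": [0,0,0],"angular": [0,0,0]},{"grip": 0,"dp": [0,0,0],"angular": [0,0,0]},{"grip": 0,"dp": [0,0,0],"angular": [0,0,0]},{"grip": 0,"dp": [0,0,0],"angular": [0,0,0]}]}}

```text
time: 15.95
position: [0.4801, 0.1505, 0.0989]
ee_rot: [[-0.0, -0.264, 0.965], [0.0, 0.965, 0.264], [-1.0, 0.0, -0.0]]
contact_force: [1.0, -3.6, 2.3]
width: 0.317
```

>>> {"op": "step_arm", "data": {"steps": [{"grip": 0,"dp": [0.1,0,0],"angular": [0,0,0]},{"grip": 0,"dp": [0,0,0],"angular": [0,0,0]},{"grip": 0,"dp": [0,0,0],"angular": [0,0,0]},{"grip": 0,"dp": [0,0,0],"angular": [0,0,0]},{"grip": 0,"dp": [0,0,0],"angular": [0,0,0]}]}}

```text
time: 16.45
position: [0.4801, 0.1504, 0.098]
ee_rot: [[0.0, -0.264, 0.965], [0.0, 0.965, 0.264], [-1.0, 0.0, 0.0]]
contact_force: [-0.5, -4.1, 4.7]
width: 0.323
```

>>> {"op": "step_arm", "data": {"steps": [{"grip": 0,"dp": [0.1,0,0],"angular": [0,0,0]},{"grip": 0,"dp": [0,0,0],"angular": [0,0,0]},{"grip": 0,"dp": [0,0,0],"angular": [0,0,0]},{"grip": 0,"dp": [0,0,0],"angular": [0,0,0]},{"grip": 0,"dp": [0,0,0],"angular": [0,0,0]}]}}

```text
time: 16.95
position: [0.4801, 0.1504, 0.097]
ee_rot: [[0.0, -0.264, 0.965], [0.0, 0.965, 0.264], [-1.0, 0.0, 0.0]]
contact_force: [-0.6, -3.0, 6.6]
width: 0.321
```

>>> {"op": "step_arm", "data": {"steps": [{"grip": 0,"dp": [0.1,0,0],"angular": [0,0,0]},{"grip": 0,"dp": [0,0,0],"angular": [0,0,0]},{"grip": 0,"dp": [0,0,0],"angular": [0,0,0]},{"grip": 0,"dp": [0,0,0],"angular": [0,0,0]},{"grip": 0,"dp": [0,0,0],"angular": [0,0,0]}]}}

```text
time: 17.45
position: [0.4802, 0.1504, 0.0969]
ee_rot: [[0.0, -0.264, 0.964], [-0.0, 0.964, 0.264], [-1.0, -0.0, 0.0]]
contact_force: [-2.5, -4.2, 11.0]
width: 0.322
```

>>> {"op": "step_arm", "data": {"steps": [{"grip": 0,"dp": [0.07,0,0],"angular": [0,0,0]},{"grip": 0,"dp": [0,0,0],"angular": [0,0,0]},{"grip": 0,"dp": [0,0,0],"angular": [0,0,0]},{"grip": 0,"dp": [0,0,0],"angular": [0,0,0]},{"grip": 0,"dp": [0,0,0],"angular": [0,0,0]}]}}

```text
time: 17.95
position: [0.4803, 0.1504, 0.0969]
ee_rot: [[0.001, -0.265, 0.964], [-0.0, 0.964, 0.265], [-1.0, -0.0, 0.001]]
contact_force: [-3.8, -3.8, 15.4]
width: 0.321
```

>>> {"op": "step_arm", "data": {"steps": [{"grip": 0,"dp": [0.07,0,0],"angular": [0,0,0]},{"grip": 0,"dp": [0,0,0],"angular": [0,0,0]},{"grip": 0,"dp": [0,0,0],"angular": [0,0,0]},{"grip": 0,"dp": [0,0,0],"angular": [0,0,0]},{"grip": 0,"dp": [0,0,0],"angular": [0,0,0]}]}}

```text
time: 18.45
position: [0.4803, 0.1504, 0.0969]
ee_rot: [[0.001, -0.265, 0.964], [-0.0, 0.964, 0.265], [-1.0, -0.0, 0.001]]
contact_force: [-5.9, -3.5, 19.8]
width: 0.321
```

>>> {"op": "step_arm", "data": {"steps": [{"grip": 0,"dp": [0.07,0,0],"angular": [0,0,0]},{"grip": 0,"dp": [0,0,0],"angular": [0,0,0]},{"grip": 0,"dp": [0.05,0,0],"angular": [0,0,0]},{"grip": 0,"dp": [0,0,0],"angular": [0,0,0]},{"grip": 0,"dp": [0,0,0],"angular": [0,0,0]}]}}

```text
time: 18.95
position: [0.4805, 0.1505, 0.0969]
ee_rot: [[0.002, -0.265, 0.964], [-0.0, 0.964, 0.265], [-1.0, -0.001, 0.001]]
contact_force: [-7.8, -3.3, 26.5]
width: 0.32
```

```bash
python3 - <<'E'
from h import *
plan([.4802,.1504,.0969],15.3)
for n in("wrist","scene"):
    s=sense();img,d,W=cloud(n);cv2.imwrite(f"pics/{n}5.png",img[:,:,::-1])
    if n=="wrist":
        im=img.astype(int);m=(im[...,1]>im[...,0]+15)&(im[...,1]>im[...,2]);k,l,st,_=cv2.connectedComponentsWithStats(m.astype(np.uint8));i=l[275,262]
        T=(W[l==i]-s["position"])@s["ee_rot"];print(st[i],"top in tool x",np.median(T[:,0])*1000, "world z",np.median(W[l==i][:,2]))
w=cv2.imread("pics/wrist5.png")[60:340,150:370];s=cv2.imread("pics/scene5.png")[90:220,220:340]
r=lambda a:cv2.resize(a,(int(a.shape[1]*400/a.shape[0]),400),interpolation=cv2.INTER_CUBIC)
cv2.imwrite("pics/c5.png",np.hstack([r(w),r(s)]))
E
```

```text
t 18.95 pos [0.4805 0.1505 0.0969] F [-7.8 -3.3 26.5] w 0.32 q [  36.   19.  -27.    0.  -44. -111.]
dp cm [-0.    0.   -0.03] turn rad [0.0015 0.0014 0.0006]
[ 228  234   69   86 5162] top in tool x -34.903888518483626 world z 0.13176654170025326
```

View pics/c5.png

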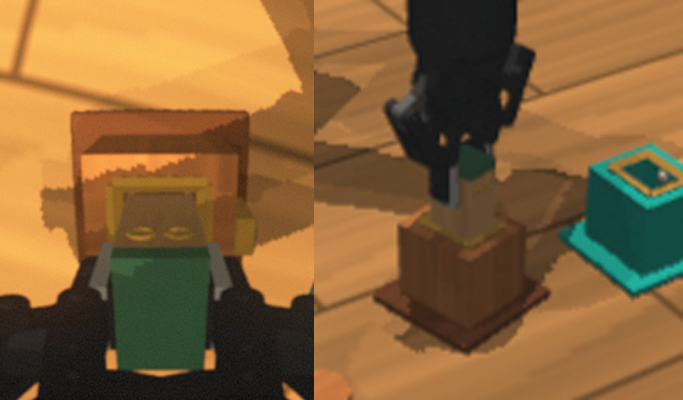

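Hard stop at TCP z 0.0969 up to 26 N, with no slip (top still 34.9 mm above TCP). So it is on the rigid floor, about 38 mm below the rim. Easing off the press, then letting go.

>>> {"op": "step_arm", "data": {"steps": [{"grip": 0,"dp": [-0.1,0,0],"angular": [0,0,0]},{"grip": 0,"dp": [-0.1,0,0],"angular": [0,0,0]},{"grip": 0,"dp": [-0.09,0,0],"angular": [0,0,0]},{"grip": 0,"dp": [0,0,0],"angular": [0,0,0]},{"grip": 0,"dp": [0,0,0],"angular": [0,0,0]}]}}

```text
time: 19.55
position: [0.4802, 0.1504, 0.097]
ee_rot: [[0.0, -0.264, 0.964], [0.0, 0.964, 0.264], [-1.0, -0.0, 0.0]]
contact_force: [-1.7, -4.5, 8.7]
width: 0.322
```

>>> {"op": "step_arm", "data": {"steps": [{"grip": 0.36,"dp": [0,0,0],"angular": [0,0,0]},{"grip": 0.4,"dp": [0,0,0],"angular": [0,0,0]},{"grip": 0.45,"dp": [0,0,0],"angular": [0,0,0]},{"grip": 0.5,"dp": [0,0,0],"angular": [0,0,0]},{"grip": 0.5,"dp": [0,0,0],"angular": [0,0,0]}]}}

```text
time: 20.05
position: [0.4801, 0.1505, 0.096]
ee_rot: [[-0.0, -0.264, 0.965], [0.0, 0.965, 0.264], [-1.0, 0.0, -0.0]]
contact_force: [1.3, 0.4, -0.2]
width: 0.494
```

```bash
cat >> h.py <<'E'
def top():
    s=sense();img,d,W=cloud("wrist");im=img.astype(int);m=(im[...,1]>im[...,0]+15)&(im[...,1]>im[...,2]);k,l,st,_=cv2.connectedComponentsWithStats(m.astype(np.uint8))
    v,u=np.mgrid[0:384,0:512]; i=max(range(1,k),key=lambda j:((l==j)&(abs(u-262)<40)).sum())
    Q=W[l==i];Q=Q[abs(Q[:,2]-np.median(Q[:,2]))<.006];A=np.c_[Q[:,:2]-Q[:,:2].mean(0),np.ones(len(Q))];c=np.linalg.lstsq(A,Q[:,2],rcond=None)[0]
    print("F",np.round(s["contact_force"],1),"w",round(s["width"],2),st[i],"top",np.round(np.median(Q,0),4),"tilt deg",np.round(np.degrees(c[:2]),1)); return img
E
python3 -c "
from h import *
top()"
```

```text
F [ 1.3  0.4 -0.2] w 0.49 [ 225  237   71   86 5196] top [0.4762 0.1498 0.1344] tilt deg [ 0.6 -0.3]
```

Top rose 2.6 mm (0.1318 to 0.1344), inside the 1–3 mm expected of a clicked block, and it stands upright. Retreating for a check.

>>> {"op": "step_arm", "data": {"steps": [{"grip": 0.7,"dp": [0,0,0],"angular": [0,0,0]},{"grip": 0.7,"dp": [-1,0,0],"angular": [0,0,0]},{"grip": 0.7,"dp": [-3,0,0],"angular": [0,0,0]},{"grip": 0.7,"dp": [-4,0,0],"angular": [0,0,0]},{"grip": 0.7,"dp": [-4,0,0],"angular": [0,0,0]}]}}

```text
time: 20.6
position: [0.4799, 0.1501, 0.2182]
ee_rot: [[-0.0, -0.264, 0.964], [-0.0, 0.964, 0.264], [-1.0, -0.0, -0.0]]
contact_force: [0.3, 0.3, 0.7]
width: 0.7
```

>>> {"op": "step_arm", "data": {"steps": [{"grip": 0.7,"dp": [0,0,3],"angular": [0,0,0]},{"grip": 0.7,"dp": [0,0,3],"angular": [0,0,0]},{"grip": 0.7,"dp": [0,0,0],"angular": [0,0,0]},{"grip": 0.7,"dp": [0,0,0],"angular": [0,0,0]},{"grip": 0.7,"dp": [0,0,0],"angular": [0,0,0]}]}}

```text
time: 21.1
position: [0.5373, 0.1659, 0.2163]
ee_rot: [[-0.001, -0.264, 0.965], [-0.0, 0.965, 0.264], [-1.0, -0.0, -0.001]]
contact_force: [-0.2, 0.0, 0.4]
width: 0.696
```

```bash
python3 -c "
from h import *
img=top();cv2.imwrite('pics/w6.png',img[:,:,::-1])
s,_=grab_frame('scene')
a=img[40:230,150:370,::-1];b=s[100:300,200:410,::-1]
r=lambda a:cv2.resize(a,(int(a.shape[1]*380/a.shape[0]),380),interpolation=cv2.INTER_CUBIC)
cv2.imwrite('pics/c6.png',np.hstack([r(a)[:,:400],r(b)[:,:400]]))"
```

```text
F [-0.2  0.   0.4] w 0.7 [ 243  101   38   53 1896] top [0.4796 0.1504 0.1345] tilt deg [ 0.1 -0.1]
```

View pics/c6.png

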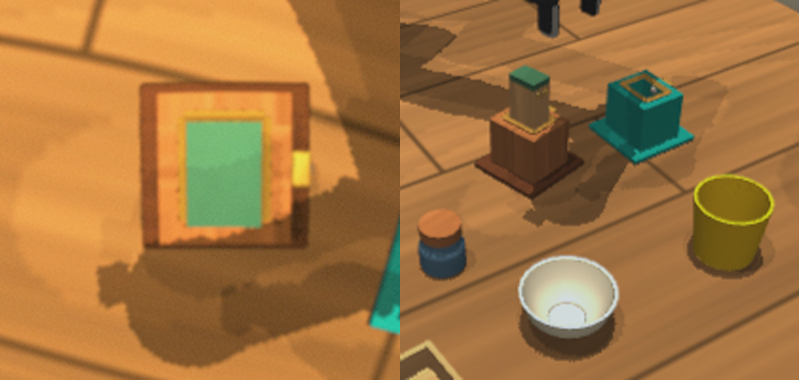

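The block stands upright and centred in the wooden stand. Its top is steady at 0.1345 m, and the crockery is where it was.

```bash
python3 -c "
from h import *
print(ctrl.hand_in())"
```

```text
the job is handed in; nothing more can be done
None
```

The green-topped block is in the wooden stand and appears clicked in. I judged the click from how the block behaved, because neither the ball nor the spring pad can be read directly.

- **Insertion:** I gripped the block across its 28 mm side and kept it upright all the way. The ball was felt with the foot about 16 mm below the rim, and passing it took about 8 N.
- **Floor:** The block hit a hard stop about 38 mm below the rim. It did not move further or slip in the jaws as I pressed up to about 27 N, the highest reading between moves and below the 45 N limit.
- **Release:** After I let go, the top rose 2.6 mm (0.1318 to 0.1344 m), within the 1–3 mm expected when clicked. It was at 0.1345 m about a second later, with less than 0.2° of tilt.
- **Surroundings:** The jar, bowl and cup looked untouched in the last picture, and the gripper was clear of everything. The job was handed in at about 21 s.

I did not do a pull test on the catch, so as not to pull it out. The top camera's first position estimates differed from the wrist camera's by 2–4 mm, so I used the wrist camera, and the block went in without touching the lip.

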